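Make up the pantry parcel trays

TASK

Make up the two cardboard parcel trays: in the middle of the square tray build one upright stack of the three tins, the widest at the bottom, then the middle one, and the smallest on top; in the middle of the oblong tray lay the large carton flat, lengthwise with the tray, and the small carton flat and lengthwise on top of it. Centre each thing on what it stands on, let go of everything, and leave the jar and the bottle standing where they are.

Things in the scene. Friction and masses are not known exactly. Their poses are not given: they have to be found in the camera images.
- tin_wide: closed, full, cylindrical food tin standing upright, bare steel ends and plain off-white paper label, 68 mm diameter, 50 mm tall, about 250 g: the widest of the three tins. Origin at the centre of its underside, z up; its flat top is 50 mm above the origin.
- tin_middle: closed, full, cylindrical food tin standing upright, bare steel ends and plain off-white paper label, 56 mm diameter, 60 mm tall, about 180 g: the middle one in width (and the tallest) of the three tins. Origin at the centre of its underside, z up; its flat top is 60 mm above the origin.
- tin_small: closed, full, cylindrical food tin standing upright, bare steel ends and plain off-white paper label, 44 mm diameter, 46 mm tall, about 90 g: the narrowest of the three tins. Origin at the centre of its underside, z up; its flat top is 46 mm above the origin.
- carton_large: closed rigid paperboard food carton lying flat, off-white with one blue band round its middle, 100 mm long (its x axis), 60 mm wide (y), 45 mm tall (z), about 240 g: the larger of the two cartons. Origin at the centre of its underside; its flat top is 45 mm above the origin.
- carton_small: closed rigid paperboard food carton lying flat, off-white with one blue band round its middle, 70 mm long (its x axis), 46 mm wide (y), 40 mm tall (z), about 100 g: the smaller of the two cartons. Origin at the centre of its underside; its flat top is 40 mm above the origin.
- tray_square: shallow open brown cardboard tray, fixed to the table, square, the place for the tins; outside 116 mm (x) by 116 mm (y), walls 3 mm thick, floor 3 mm thick, rim 8 mm above the table. Origin at the centre of its underside, at table height; its inner floor is 3 mm above the origin. It keeps its place during a run; trays may swap sides and be turned from run to run.
- tray_oblong: shallow open brown cardboard tray, fixed to the table, oblong, long side along its x axis, the place for the cartons; outside 152 mm (x) by 106 mm (y), walls 3 mm thick, floor 3 mm thick, rim 8 mm above the table. Origin at the centre of its underside, at table height; its inner floor is 3 mm above the origin. It keeps its place during a run; trays may swap sides and be turned from run to run.
- jar: amber glass jar with a white lid, 68 mm diameter, 88 mm tall, standing among the tins and cartons; not part of the parcel, leave it. Origin at the centre of its underside.
- bottle: green glass bottle with a black cap, 52 mm diameter, 130 mm tall, standing beyond the trays on the side away from the robot; leave it. Origin at the centre of its underside.

How it is judged:
By the outcome, as a careful person would: the job done as asked, in the order asked, and still so for the second after the job is handed in, with the robot touching nothing.
It also fails if it takes over 128 s, if anything falls off the work surface, if the arm or the gripper's body presses on something with over 40 N, if the wrist force passes 120 N, or if a joint passes its speed limit or range.

ROBOT

A 6-joint arm with a two-finger parallel gripper is mounted at the origin on the work surface. World frame = base frame: x ahead of the robot, y to its left, z up, the work surface at z = 0. Lengths are in mm, angles in rad, forces in N, time in s.
With the tool pointing down it reaches from about 300 to 775 mm from the base axis. Payload 14.6 kg.
Tool frame: the origin (TCP) lies on the centre line of the jaws, within the pads' length; the fingertips stand 19 mm ahead of it and the grasp point (between the pads) is the TCP (bot.tip_reach is the distance from the TCP to the fingertips, in mm); z points along the fingers, y is the line along which they close (so a half turn about z gives the same grasp; the last joint's range is limited). The gripper opens to 85 mm and grips with 20 to 120 N. Pads are 22 mm wide; open, the fingers measure 114 mm over their backs; the gripper's body (76 mm by 85 mm) begins 54 mm behind the grasp point. The pads swing forward as they close: fully open they stand 13 mm farther back than shut.
Start: joints at [1.265, 0.3, 1.521, -0, 1.321, -0.067], TCP at [130.093, 534.383, 224.281] pointing down, gripper open.
Joint ranges: [-3.03, 3.03], [-0.79, 2.21], [0.23, 2.52], [-1.04, 4.18], [0, 3.07], [-2.55, 2.55]. Speed limits (rad/s): [2.22, 2.22, 2.57, 3.14, 3.14, 3.14].

INTERFACE

Orientations are given as a unit quaternion [w, x, y, z].
In Python, from rig import bot gives the robot as it stands. Calls block until the motion is done:
- bot.move_to(position, orientation): joint-space move of the TCP to a pose.
- bot.servo_line(position, attitude=None, speed=150, until_force=None): straight line of the TCP; attitude=None keeps the orientation; speed is the mean speed in mm/s. With until_force (N) it stops when the force on the tool has changed by that much, and returns True; else False.
- bot.move_joints(angles): joint-space move.
- bot.move_gripper(opening, grip_force=None): finger opening in mm; grip_force is the grip in N (None keeps the last); returns when the fingers have stopped.
- bot.dwell(seconds).
- bot.ik(position, orientation): joint angles nearest the present ones, or None.
- bot.read_state(): the state.
- bot.read_camera(name): name is "side" or "top" or "wrist"; returns a dict with "image" (384x512x3 uint8, blue, green, red), "depth" (384x512 float32, mm along the optical axis (not along the pixel's ray), 0 where there is no reading), "fovy" (degrees; the focal length in pixels is half the picture's height over the tangent of half this angle, whatever the lens; pixels are square), "cx", "cy" (the principal point, pixels), "eye" and "attitude" of the camera in the world; the wrist camera has in their place "mount" (4x4, takes a point from camera to tool coordinates, whose origin is the TCP and whose axes are the flange's). Camera axes: x right, y down, z forward; pixel columns grow to the right and rows downward; lengths in mm; the calibration is good to about 2 mm. A picture is of the moment at which its call begins: read the wrist's pose just before it.
A pose or a line that the arm cannot do raises bot.MotionError and nothing moves.
- bot.finish_job(): hands the job in; it is judged then, once.
The state is a dict: "clock": time; "joint_positions": joint angles; "qvel": joint speeds; "effort": joint torques, N m; "ee_pos": TCP position; "tool_rot": TCP orientation; "ft_force": force on the tool from outside, world axes, zero at the start; "moment": the same for the moment, N m; "grip_width": finger opening in mm; "grip_force": force on a finger pad.
Only numpy, scipy, OpenCV 4.12 (cv2) and the standard library are available. Lean on these libraries where they do the work, as an engineer would, in place of code of your own. Each camera call takes 0.05 s, during which the arm holds its last target. There are 200 camera calls.

## Working session

There is one attempt and no reset: what is moved stays moved. The work goes in short steps, each a Python script; the robot and the scene stay as the last script left them, time stands still between calls to the robot, and variables do not carry over. Pictures are saved under pics/ and viewed, at most 14 in all, crops included, and the job is handed in when it is done.

```bash
ls; mkdir -p pics
python3 - <<'E'
from rig import bot
import cv2,numpy as np
for n in ("top","side"):
    c=bot.read_camera(n); cv2.imwrite(f"pics/{n}0.png",c["image"]); np.savez(f"{n}0.npz",**c)
    print({k:c[k] for k in c if k not in("image","depth")}, np.mean(c["depth"]>0))
E
```

```text
pics
{'fovy': 46.18248863037016, 'cx': 256.312949051984, 'cy': 191.32082036461017, 'eye': array([ 398.62219202,  -15.63290646, 1379.67598438]), 'attitude': array([-0.06144306,  0.70756018, -0.70198946,  0.05285967])} 0.99578857421875
{'fovy': 45.27798716958975, 'cx': 259.56975226899937, 'cy': 191.70997566576293, 'eye': array([342.96640015, 893.17345224, 629.64061874]), 'attitude': array([ 0.0722717 , -0.12601626,  0.86554852, -0.47929371])} 0.9961802164713541
```

View pics/top0.png

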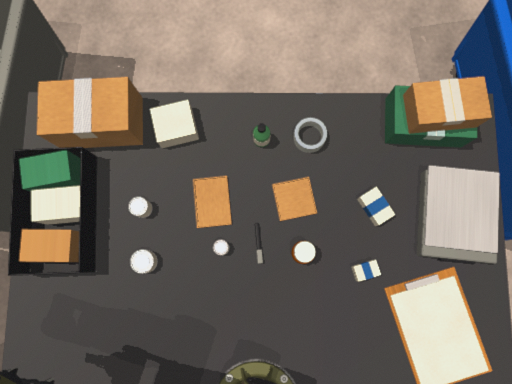

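View pics/side0.png

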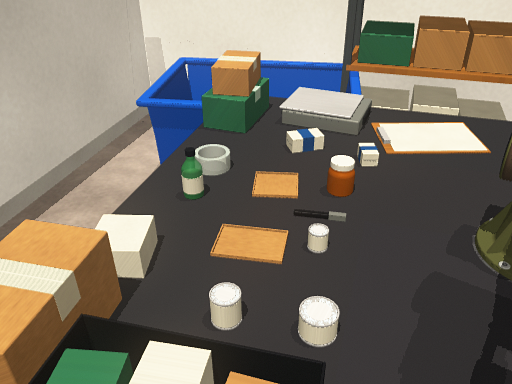

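The top view shows the tins at pixels (140,207) middle, (143,261) wide and (221,247) small. The oblong tray is at (212,202) and the square tray at (295,198). The large carton is at (377,206), the small carton at (367,271), the jar at (305,252), the bottle at (262,134), and a knife-like tool lies at (259,243). The side view agrees with this layout.

```bash
cat > h.py <<'E'
import numpy as np,cv2
from scipy.spatial.transform import Rotation as R
def rot(q): return R.from_quat(np.r_[q[1:],q[0]]).as_matrix()
def pose(c,st=None):
    if "eye" in c: return rot(c["attitude"]),np.array(c["eye"])
    T=rot(st["tool_rot"]); M=np.array(c["mount"])
    return T@M[:3,:3], T@M[:3,3]+np.array(st["ee_pos"])
def xyz(c,st=None):
    Rm,e=pose(c,st); h,w=c["depth"].shape; f=h/2/np.tan(np.radians(c["fovy"])/2)
    v,u=np.mgrid[:h,:w]; d=np.stack([(u-c["cx"])/f,(v-c["cy"])/f,np.ones((h,w))],-1)
    return (d*c["depth"][...,None])@Rm.T+e
def ray(c,uv,z,st=None):
    Rm,e=pose(c,st); f=c["image"].shape[0]/2/np.tan(np.radians(c["fovy"])/2)
    uv=np.atleast_2d(uv); d=np.c_[(uv[:,0]-c["cx"])/f,(uv[:,1]-c["cy"])/f,np.ones(len(uv))]@Rm.T
    return (e+d*((z-e[2])/d[:,2])[:,None])[:,:2]
def rect(c,mask,z,st=None):
    "largest blobs of the mask, outlines cast on plane z -> centre, sizes (long first), yaw of long side"
    out=[]
    for k in cv2.findContours(mask.astype(np.uint8),cv2.RETR_EXTERNAL,cv2.CHAIN_APPROX_NONE)[0]:
        if cv2.contourArea(k)<60: continue
        p=ray(c,k[:,0].astype(float),z,st).astype(np.float32)
        (x,y),(a,b),t=cv2.minAreaRect(p)
        if a<b: a,b,t=b,a,t+90
        m=np.median(k[:,0],axis=0)
        out.append((m.astype(int),np.round([x,y,a,b],1),round((np.radians(t)+np.pi/2)%np.pi-np.pi/2,3),z))
    return out
def down(yaw):  # tool z down, tool y along (-sin.., ) : tool x axis at yaw
    q=(R.from_euler("z",yaw)*R.from_euler("x",np.pi)).as_quat(); return [q[3],*q[:3]]
E
python3 - <<'E'
from h import *
c=dict(np.load("top0.npz")); P=xyz(c); z=P[...,2]
hsv=cv2.cvtColor(c["image"],cv2.COLOR_BGR2HSV)
roi=np.zeros(z.shape,bool); roi[160:300,100:410]=1
print(np.median(z[280:300,200:300]))
br=roi&(hsv[...,0]<20)&(hsv[...,1]>110)&(hsv[...,2]>80)&(z<20)
for r in rect(c,br,6): print("brown",r)
n,l=cv2.connectedComponents((roi&(z>22)).astype(np.uint8))
for i in range(1,n):
    m=l==i
    if m.sum()<60: continue
    t=np.median(z[m]); 
    for r in rect(c,m&(z>t-8),t): print(r)
from rig import bot
s=bot.read_state(); print(s["tool_rot"],s["clock"],s["grip_width"]); print(down(0))
w=bot.read_camera("wrist"); print(w["mount"],w["fovy"]); cv2.imwrite("pics/w0.png",w["image"])
E
```

```text
0.14766957182325768
brown (array([395, 288]), array([ 329.3, -422.7,   79.9,   37.1]), np.float64(-1.275), 6)
brown (array([294, 198]), array([ 602. , -114.4,  118.2,  118.2]), np.float64(-1.361), 6)
brown (array([212, 202]), array([591. , 139.2, 153.3, 107.3]), np.float64(0.11), 6)
(array([377, 205]), array([ 575.9, -358.7,  100.7,   66.3]), np.float64(0.544), np.float64(45.248209575878036))
(array([138, 206]), array([567.7, 351.6,  56.2,  54.1]), np.float64(1.258), np.float64(58.15277028351727))
(array([220, 247]), array([449.6, 104.2,  41.4,  41. ]), np.float64(-1.562), np.float64(45.334873713000434))
(array([305, 252]), array([ 436.6, -138.1,   57.6,   56.5]), np.float64(0.786), np.float64(87.30678360946695))
(array([142, 261]), array([406.8, 334.7,  65.2,  63.7]), np.float64(-1.562), np.float64(48.883246678475416))
(array([366, 270]), array([ 385.3, -323.2,   70.8,   46.9]), np.float64(-1.268), np.float64(40.54362807180178))
[-1.00045051e-04  1.19087648e-01  9.92883601e-01 -5.26703297e-04] 0.1 85.53922618979114
[np.float64(6.123233995736766e-17), np.float64(1.0), np.float64(0.0), np.float64(0.0)]
[[-6.74109663e-04 -9.51897635e-01 -3.06415467e-01  7.75047430e+01]
 [ 9.99999672e-01 -5.04423225e-04 -6.32964679e-04 -5.46611788e-01]
 [ 4.47954503e-04 -3.06415793e-01  9.51897663e-01 -1.49212312e+02]
 [ 0.00000000e+00  0.00000000e+00  0.00000000e+00  1.00000000e+00]] 69.05866133919633
```

Sizes and heights match the specs. I'll move on to the close looks, trays first, using the wrist camera at the yaw I'll place with.

```bash
cat >> h.py <<'E'
def look(bot,kind,top,near,name=None,w=0):
    "wrist view of the thing expected near xy; kind tray|obj"
    bot.dwell(0.15)
    st=bot.read_state(); c=bot.read_camera("wrist"); P=xyz(c,st); z=P[...,2]
    if name: cv2.imwrite(f"pics/{name}.png",c["image"])
    close=np.hypot(P[...,0]-near[0],P[...,1]-near[1])<110
    if kind=="tray":
        hsv=cv2.cvtColor(c["image"],cv2.COLOR_BGR2HSV)
        m=close&(hsv[...,0]<22)&(hsv[...,1]>110)&(hsv[...,2]>60)&(z<20)
    else: m=close&(abs(z-top)<5)
    m=cv2.morphologyEx(m.astype(np.uint8),cv2.MORPH_OPEN,np.ones((3,3)))
    rs=rect(c,m,top,st)
    r=min(rs,key=lambda r:np.hypot(*(r[1][:2]-near))) if rs else None
    print(kind,r, "zmed",round(float(np.median(z[m>0])),1) if m.any() else None,"t",round(st["clock"],1))
    return r
E
python3 - <<'E'
from h import *
from rig import bot
YS=0.21+np.pi/2
bot.move_to([602,-114,230],down(YS)); look(bot,"tray",8,[602,-114],"tsq")
bot.move_to([591,139,230],down(0.11)); look(bot,"tray",8,[591,139],"tob")
bot.move_to([407,335,230],down(YS)); look(bot,"obj",50,[407,335],"wide")
E
python3 -c "
import cv2,numpy as np
cv2.imwrite('pics/m1.png',cv2.resize(np.hstack([cv2.imread(f'pics/{n}.png') for n in('tsq','tob','wide')]),(800,200),interpolation=3))"
```

```text
tray (array([271, 132]), array([600.3, -91.6, 114. ,  71.5]), np.float64(0.21), 8) zmed 2.8 t 3.1
tray (array([270, 160]), array([593.5, 140.8, 150.2, 106. ]), np.float64(0.109), 8) zmed 2.7 t 5.1
obj (array([258, 168]), array([409. , 337.7,  66.5,  66.4]), np.float64(0.207), 50) zmed 48.5 t 6.5
```

View pics/m1.png

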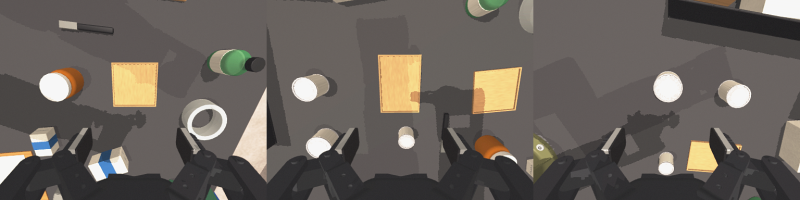

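The mosaic shows all three targets clear of the fingers, each around row 165 of its own frame. A shadow split the square tray's mask, so I'll recompute it from the saved picture.

Run:
```python
from h import *
from rig import bot
c=bot.read_camera("wrist"); st0=bot.read_state(); print(st0["ee_pos"])
c["image"]=cv2.imread("pics/tsq.png"); st={"ee_pos":[602,-114,230],"tool_rot":down(.21+np.pi/2)}
hsv=cv2.cvtColor(c["image"],cv2.COLOR_BGR2HSV)
print(hsv[[130,165,185,200]][:,[225,260,295]])
m=np.zeros((384,512),bool);m[110:215,205:310]=1
m&=(hsv[...,0]<25)&(hsv[...,1]>70)
m=cv2.morphologyEx(m.astype(np.uint8),cv2.MORPH_CLOSE,np.ones((9,9)))
print(rect(c,m,8,st))
```

```text
[407.48622122 334.60116219 229.90035753]
[[[ 22 110 247]
  [ 19 126 243]
  [ 18 125 242]]

 [[ 22 113 246]
  [ 22 115 246]
  [ 23 107 247]]

 [[ 21 115 246]
  [ 22 115 246]
  [ 22 108 247]]

 [[ 22 116 248]
  [ 21 115 248]
  [ 23 109 250]]]
[(array([258, 160]), array([ 603.7, -113.6,  117.5,  115.1]), np.float64(0.209), 8)]
```

```bash
sed -i 's/hsv\[...,0\]<22)&(hsv\[...,1\]>110/hsv[...,0]<26)\&(hsv[...,1]>70/' h.py
cat >> h.py <<'E'
def pick(bot,xy,yaw,w,zg=28,lift=190,force=60):
    bot.move_gripper(min(85,w+18))
    bot.move_to([*xy,zg+75],down(yaw))
    bot.servo_line([*xy,zg],speed=110)
    bot.move_gripper(w-6,grip_force=force); s=bot.read_state()
    print("grip",round(s["grip_width"],1),round(s["grip_force"],1),"z",round(s["ee_pos"][2],1))
    bot.servo_line([*xy,lift],speed=150)
    print("lifted",round(bot.read_state()["grip_width"],1),round(bot.read_state()["clock"],1))
def place(bot,xy,yaw,w,base,zg=28,up=110,vz=230):
    z=base+zg
    bot.move_to([*xy,max(z+60,190)],down(yaw))
    bot.servo_line([*xy,z+6],speed=130)
    bot.dwell(.15)
    hit=bot.servo_line([*xy,z-3],speed=20,until_force=4)
    s=bot.read_state(); print("touch",hit,np.round(s["ee_pos"],1),"want z",z,"F",np.round(s["ft_force"],1))
    bot.move_gripper(min(85,w+14)); bot.dwell(.1)
    bot.servo_line([*xy,max(z+up,vz)],speed=150)
E
python3 - <<'E'
from h import *
from rig import bot
YS=0.21+np.pi/2
pick(bot,[409,337.7],YS,68); place(bot,[603.7,-113.6],YS,68,3)
look(bot,"obj",53,[603.7,-113.6],"p1")
bot.move_to([568,352,230],down(YS)); look(bot,"obj",60,[568,352],"mid")
E
python3 -c "
import cv2,numpy as np
cv2.imwrite('pics/m2.png',cv2.resize(np.hstack([cv2.imread(f'pics/{n}.png') for n in('p1','mid')]),(800,300),interpolation=3))"
```

```text
grip 65.5 62.7 z 29.6
lifted 65.2 9.8
touch True [ 604.  -113.7   32.7] want z 31 F [-1.1 -0.6  6.5]
obj (array([258, 172]), array([ 604.8, -114.4,   67.2,   66.2]), np.float64(0.21), 53) zmed 51.6 t 15.4
obj (array([258, 171]), array([570.4, 354.5,  55.1,  54.1]), np.float64(-1.363), 60) zmed 58.6 t 17.3
```

View pics/m2.png

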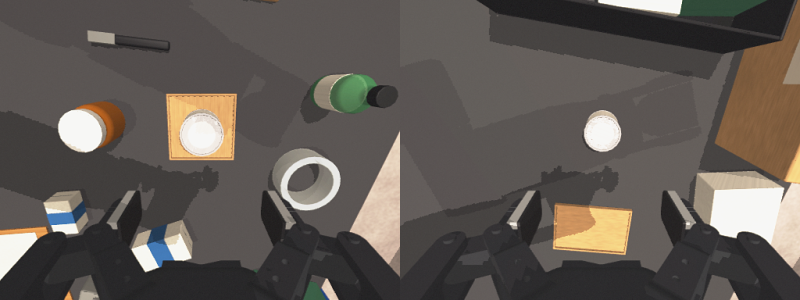

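The left frame shows the wide tin upright in the middle of the square tray, at about (200,132) in the mosaic. The right frame shows the middle tin at (602,130), clear of everything. Next are the middle and small tins.

```bash
python3 - <<'E'
from h import *
from rig import bot
YS=0.21+np.pi/2
pick(bot,[570.4,354.5],YS,56,32); place(bot,[604.6,-114.2],YS,56,53,32)
r=look(bot,"obj",113,[604.8,-114.4],"p2")
bot.move_to([450,104,230],down(YS)); look(bot,"obj",46,[450,104],"small")
E
python3 -c "
import cv2,numpy as np
cv2.imwrite('pics/m3.png',cv2.resize(np.hstack([cv2.imread(f'pics/{n}.png') for n in('p2','small')]),(800,300),interpolation=3))"
```

```text
grip 54.1 63.6 z 33.5
lifted 54.4 20.5
touch True [ 605.  -114.4   86.5] want z 85 F [-0.7  0.   6. ]
obj (array([258, 185]), array([ 605.9, -114.1,   54.7,   54.6]), np.float64(0.21), 113) zmed 111.6 t 25.3
obj (array([259, 167]), array([452.4, 107.5,  42.2,  41.6]), np.float64(-1.363), 46) zmed 44.6 t 26.5
```

View pics/m3.png

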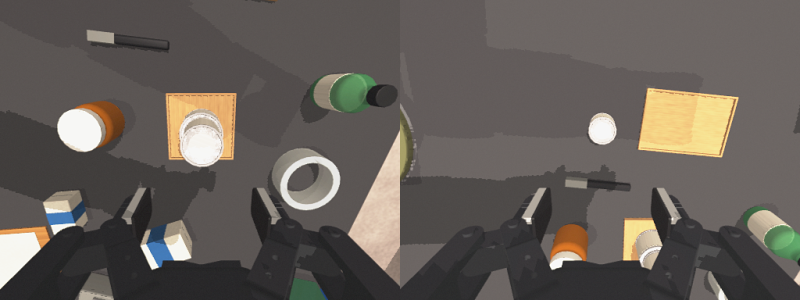

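The left frame shows the middle tin centred on the wide one. The right frame shows the small tin free at (602,130).

```bash
python3 - <<'E'
from h import *
from rig import bot
YS=0.21+np.pi/2
pick(bot,[452.4,107.5],YS,44,26); place(bot,[605.5,-114.2],YS,44,113,26,vz=260)
r=look(bot,"obj",159,[605.5,-114.2],"p3")
bot.move_to([576,-359,240],down(.544)); look(bot,"obj",45,[576,-359],"cl")
E
python3 -c "
import cv2,numpy as np
cv2.imwrite('pics/m4.png',cv2.resize(np.hstack([cv2.imread(f'pics/{n}.png') for n in('p3','cl')]),(800,300),interpolation=3))"
```

```text
grip 41.5 59.0 z 27.2
lifted 41.3 29.8
touch True [ 605.9 -114.3  140.3] want z 139 F [-0.3  0.2  5.5]
obj (array([258, 190]), array([ 606.7, -113.5,   43. ,   42.3]), np.float64(-1.361), 159) zmed 157.7 t 33.4
obj (array([259, 163]), array([ 579.6, -357.4,   99.3,   60.1]), np.float64(0.563), 45) zmed 44.7 t 34.6
```

View pics/m4.png

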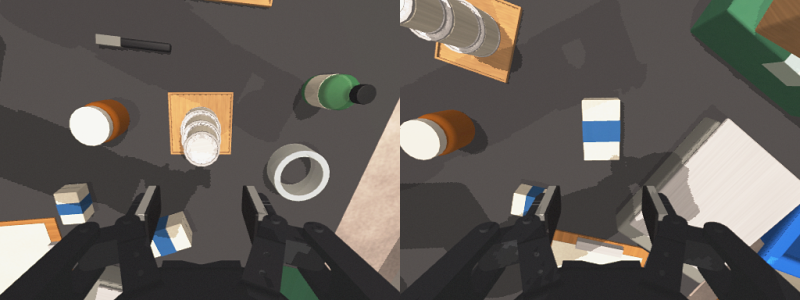

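The three-tin stack stands centred. The large carton is free at (600,130) in the right frame. I'll carry it high, clear of the stack.

```bash
sed -i 's/max(z+60,190)/max(z+60,hi)/; s/up=110,vz=230/up=110,vz=230,hi=190/' h.py
python3 - <<'E'
from h import *
from rig import bot
pick(bot,[579.6,-357.4],.563,60,26,lift=265); place(bot,[593.5,140.8],.109,60,3,26,hi=265,vz=265)
r=look(bot,"obj",48,[593.5,140.8],"p4")
bot.move_to([386,-322,240],down(1.873)); look(bot,"obj",40,[386,-322],"cs")
E
python3 -c "
import cv2,numpy as np
cv2.imwrite('pics/m5.png',cv2.resize(np.hstack([cv2.imread(f'pics/{n}.png') for n in('p4','cs')]),(800,300),interpolation=3))"
```

```text
grip 57.7 64.6 z 27.6
lifted 57.9 38.5
touch True [593.7 140.9  30.6] want z 29 F [-1.4  0.1  6.7]
obj (array([258, 164]), array([594.1, 139.7,  97.5,  60.6]), np.float64(0.108), 48) zmed 47.6 t 45.0
obj (array([259, 166]), array([ 387.7, -321.7,   67.7,   46.3]), np.float64(-1.269), 40) zmed 39.7 t 47.5
```

View pics/m5.png

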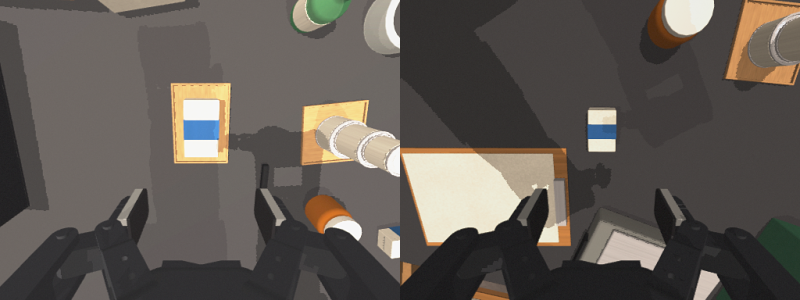

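Left frame: the large carton lies flat, centred and aligned in the oblong tray. Right frame: the small carton is at (602,130), with room for the fingers beside the clipboard.

```bash
python3 - <<'E'
from h import *
from rig import bot
pick(bot,[387.7,-321.7],1.873,46,25,lift=265); place(bot,[593.9,140.2],.109,46,48,25,hi=265,vz=265)
r=look(bot,"obj",88,[593.9,140.2],"p5")
bot.move_to([400,250,265],down(.9+np.pi/2)); bot.dwell(.3)
for n in("top","side"):
    c=bot.read_camera(n); cv2.imwrite(f"pics/{n}1.png",c["image"])
    if n=="top":
        for t,p in((159,(605,-114)),(88,(594,140)),(87,(437,-138))):
            P=xyz(c); m=(abs(P[...,2]-t)<6)&(np.hypot(P[...,0]-p[0],P[...,1]-p[1])<70); print(rect(c,m,t))
E
python3 -c "
import cv2,numpy as np
a=cv2.imread('pics/top1.png')[120:300,120:420];b=cv2.imread('pics/side1.png')[110:290,150:450]
cv2.imwrite('pics/m6.png',cv2.resize(np.hstack([a,b]),(800,240),interpolation=2))"
```

```text
grip 43.7 59.8 z 26.3
lifted 43.5 51.3
touch True [594.2 140.3  74.3] want z 73 F [-0.8 -0.6  5.4]
obj (array([258, 169]), array([596.6, 139.4,  68.4,  46.8]), np.float64(0.108), 88) zmed 87.7 t 57.7
[(array([298, 189]), array([ 603.8, -115.7,   41.9,   41.2]), np.float64(-0.004), 159)]
[(array([209, 197]), array([592.6, 137.6,  70.3,  47.1]), np.float64(0.105), 88)]
[(array([304, 252]), array([ 435.9, -137.5,   59.6,   56.4]), np.float64(-1.563), 87)]
```

View pics/m6.png

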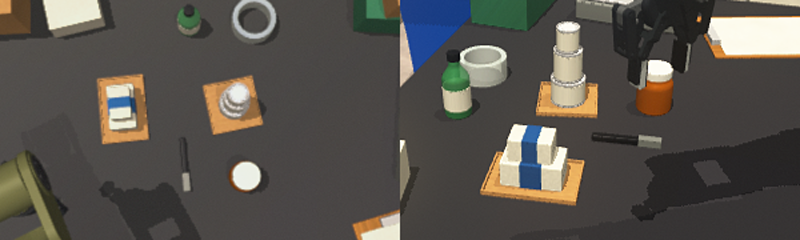

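Both views show the two stacks upright and centred to within about 2 mm, with the jar and bottle where they were.

```bash
python3 -c "
from rig import bot
print(bot.finish_job())"
```

```text
the job is handed in; nothing more can be done
None
```

The job is handed in, at about 60 s of the 128 s allowed: the three tins are stacked in the square tray and the two cartons in the oblong tray, each centred to within about 2 mm by the cameras, and the jar and bottle were left alone.

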